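# Snug the adjustable wrench on a loose locknut and turn it to its mark

## Robot

A 6-joint arm with a two-finger parallel gripper is mounted at the origin on the work surface. World frame = base frame: x ahead of the robot, y to its left, z up, the work surface at z = 0. Lengths are in mm, angles in rad, forces in N, time in s.
With the tool pointing down it reaches from about 350 to 725 mm from the base axis. Payload 4.3 kg.
Tool frame: the origin (TCP) lies between the finger pads; the fingertips stand 22 mm ahead of it and the grasp point (between the pads) lies 3 mm ahead of it; z points along the fingers, y is the line along which they close (so a half turn about z gives the same grasp; the last joint's range is limited). The gripper opens to 85 mm and grips with 20 to 120 N. Pads are 22 mm wide; open, the fingers measure 114 mm over their backs; the gripper's body (76 mm by 85 mm) begins 54 mm behind the grasp point. The pads swing forward as they close: fully open they stand 13 mm farther back than shut.
Start: joints at [-1.42, 0.377, 0.081, 1.274, 0, 1.46], TCP at [148.275, -555.589, 253.329] pointing down, gripper open.
Joint ranges: [-2.72, 2.72], [-0.84, 1.66], [-1.02, 1.22], [-1.77, 2.12], [-1.37, 1.28], [-3.14, 3.14]. Speed limits (rad/s): [2.57, 2.57, 3.14, 3.14, 3.14, 3.14].

## Interface

Orientations are given as a unit quaternion [w, x, y, z].
In Python, from rig import robot gives the robot as it stands.
- The arm moves only by the tool move_arm, never from a script. Its argument "steps" is a list of rows, each a list of 3 entries, a list of its own where there are three numbers: the shift along the tool's x, y, z normalised to -1 to 1, where 1 is 250 mm, then the turn, a rotation vector about the tool's x, y, z normalised to -1 to 1, where 1 is pi/2 rad, then the opening, from 0 (shut) to 1 (fully open). In form: [[[tx, ty, tz], [rx, ry, rz], gripper], ...]. A call has 1 to 8 rows; each row is the pose to reach, as a shift and turn from the pose commanded when the call began, along the tool's axes at that moment; what a row does not reach only later rows make up. A row lasts 1/8 s, in which the tool goes at most 62.5 mm and 10.7 degrees, less where a joint would pass 70% of its speed; a pose out of reach is approached as far as the arm can. A call with a number of a shift or a turn outside -1 to 1 is refused whole. A call with a gripper value outside its range is refused whole. The fingers move at their own pace and stop on an object; the grip force is fixed at half the most. Time passes only in rows, so rows that repeat a pose let the fingers close. It gives the time, the measured TCP pose, the force, the opening and the grip force at its end, in the units of the state.
- robot.get_obs(): the state, without advancing time (a new reading comes with each control period).
- robot.read_camera(name): name is "side" or "top" or "wrist"; returns a dict with "image" (420x560x3 uint8, red, green, blue), "camera_matrix" (3x3 intrinsics, pixels), "k1" (the pictures are not rectified: a ray, as slopes to the right and down, at radius r is drawn at 1 + k1 r^2 times it, then the intrinsics apply), "rvec" (rotation vector, rad) and "tvec" (3), from world to camera coordinates, as OpenCV has them. Camera axes: x right, y down, z forward; pixel columns grow to the right and rows downward; lengths in mm; the calibration is good to about 2 mm. A picture is of the moment at which its call begins. There is no depth.
- robot.job_done(): hands the job in; it is judged then, once.
The state is a dict: "time": time; "q": joint angles; "qd": joint speeds; "joint_efforts": joint torques, N m; "tcp_pos": TCP position; "tool_rot": TCP orientation; "force": force on the tool from outside, world axes, zero at the start; "moment": the same for the moment, N m; "grip_width": opening from 0.0 (shut) to 1.0 (fully open); "grip_force": force on a finger pad.
Only numpy, scipy, OpenCV 4.12 (cv2) and the standard library are available. Lean on these libraries where they do the work, as an engineer would, in place of code of your own. Each camera call takes 0.05 s, during which the arm holds its last target. There are 200 camera calls.

## Task

Set the open jaws of the adjustable wrench flat down over the loose brass locknut on the wall box, with the nut well inside the mouth, then roll the wrench's worm, pressing on it no harder than a thumb would, until the jaw grips the nut snugly. Only then turn the nut clockwise by the handle until the red line on the nut meets the red line on the box, and leave the wrench lying there, still snug on the nut. Do not push the jaw itself, and leave the other things where they are.

Things in the scene. Friction and masses are not known exactly. Their poses are not given: they have to be found in the camera images.
- wrench: Loose steel adjustable wrench, 255 mm long, 16 mm thick, 0.6 kg, lying flat on the wall box. Origin: on its underside, in the middle of the mouth, where the axis of a 32 mm nut belongs. +x points straight out of the mouth, +y to the moving jaw, z up. The handle leaves at 157.5 degrees from +x, counter-clockwise seen from above.
- handle_grip (a point): Good grip point on the centre line of the wrench's handle, 20 mm from the centre of mass, at x = -109, y = +31, z = 8 mm in the wrench's frame. The handle is a straight bar 24 mm wide and 12 mm thick, its underside 2 mm above the wrench's underside, its centre line running from (-60, 10) to (-213, 74) mm.
- mouth (a point): The middle of the wrench's mouth, 8 mm above its underside. The fixed jaw's face is at y = -16 mm, the moving jaw's at y = +16 mm + jaw_gap, the back of the throat at x = -21 mm, the jaw tips at x = +15 mm (wrench's frame).
- worm_top (a point): Topmost point of the worm (knurled dark roller with bright ridges) in the wrench's head: x = -38.5, y = +10, z = 18.5 mm in the wrench's frame, 2.5 mm proud of the head's upper face. The nut and its tube end no higher than that face (a fingertip level with worm_top passes over them).
- worm: The worm: roller of 18 mm diameter, 15 mm long, its axis along the wrench's y; origin at its centre. A fingertip pressed on its top and dragged along the wrench's +x (towards the nut) rolls it and closes the jaw; to -x opens it. It takes about 3 N of drag, so 6 to 12 N of press; with less the fingertip only slides. Over 25 N bruises it. Once the jaw is snug it stops rolling.
- worm_turn (a joint): Turn of the worm in rad, 0 where the jaw is 32 mm open; 1 rad moves the jaw by 0.7 mm (18 mm of fingertip drag move it by 1.4 mm). Positive is open.
- jaw: The moving jaw, 36 mm long, 13 mm wide, sliding along the wrench's y; the same origin and axes as the wrench when jaw_gap is 0. The worm locks it: it must not be pushed (10 N or more).
- jaw_gap (a joint): Opening of the jaws beyond 32 mm, in m (0 = 32 mm between the faces, the size of the nut; it starts at 4 to 6 mm). Snug on the nut it reads about 0 to -0.3 mm.
- nut: Brass hexagon locknut, 32 mm across flats, 37 mm across corners, 15 mm high, on the wall box's top face. Origin on its axis at its underside. Its +y axis points along its red line, to a corner, so a wrench fits when the wrench's +x lies along the nut's y (or 60 degree steps from it). It turns stiffly (0.5 N m: 4 to 5 N at handle_grip) and stays where it is left.
- nut_line (a point): Outer end of the short red paint line on the nut's top, at a corner, 17.5 mm from the axis.
- panel_line (a point): Middle of the red paint line on the box's top face, 37 mm from the nut's axis and pointing to it. It shows in the mouth of a wrench whose mouth points along the nut's line.
- nut_turn (a joint): Turn of the nut in rad, clockwise from above positive; 0 where the two red lines meet. It starts at -0.45 to -0.75 (26 to 43 degrees of clockwise turn to go).
- wallbox: Cream steel wall box, 320 x 440 x 70 mm, fixed to the bench, origin under its centre. The nut stands at x = +30, y = +60 mm on its top face; two blue caps (36 mm wide, 22 mm high) at x = +-110, y = 170 mm.
- spare_nut: Bystander: spare brass locknut, 32 mm across flats, lying loose near the box's edge, without a red line.
- gasket: Bystander: black rubber ring, 42 mm wide, lying on the box.
- spanner: Bystander: fixed spanner 190 mm long on the bench.
- driver: Bystander: red screwdriver on the bench.
- paste: Bystander: blue jar, 66 mm wide, on the bench.
- tape: Bystander: white roll of tape, 60 mm wide, on the bench.
- carton: Bystander: cardboard carton 100 x 140 x 70 mm on the bench.

How it is judged:
By the outcome, as a careful person would: the job done as asked, in the order asked, and still so for the second after the job is handed in, with the robot touching nothing.
It also fails if it takes over 72 s, if anything falls off the work surface, if the arm or the gripper's body presses on something with over 40 N, if the wrist force passes 120 N, or if a joint passes its speed limit or range.

## Working session

There is one attempt and no reset: what is moved stays moved. The work goes in short steps, Python scripts to look and compute and a tool call to move; the robot and the scene stay as the last step left them, time stands still between calls to the robot, and variables do not carry over. Pictures are saved under pics/ and viewed, at most 10 in all, crops included, and the job is handed in when it is done.

Besides the shell and the picture viewer there is one more tool, called after "Call:" in YAML: its name, and indented under it one key for each argument. move_arm: Moves the arm, as the interface text tells. Its arguments: {"type":"object","properties":{"steps":{"type":"array"}},"required":["steps"]}

```bash
mkdir -p pics; ls; cat > h.py <<'E'
import numpy as np, cv2
from scipy.spatial.transform import Rotation as R
from rig import robot
def cam(n):
    c=robot.read_camera(n); return c
def save(c,f,box=None,s=1):
    im=c["image"][...,::-1]
    if box: im=im[box[1]:box[3],box[0]:box[2]]
    cv2.imwrite(f,cv2.resize(im,None,fx=s,fy=s,interpolation=cv2.INTER_CUBIC))
def dist(c): return np.array([c["k1"],0,0,0],float)
def proj(c,P):
    return cv2.projectPoints(np.array(P,float).reshape(-1,3),np.array(c["rvec"],float),np.array(c["tvec"],float),np.array(c["camera_matrix"],float),dist(c))[0].reshape(-1,2)
def ray(c,px,z):
    u=cv2.undistortPoints(np.array(px,float).reshape(-1,1,2),np.array(c["camera_matrix"],float),dist(c)).reshape(-1,2)
    M=cv2.Rodrigues(np.array(c["rvec"],float))[0]; o=-M.T@np.array(c["tvec"],float)
    d=np.c_[u,np.ones(len(u))]@M
    return o+d*((z-o[2])/d[:,2])[:,None]
E
python3 - <<'E'
from h import *
o=robot.get_obs(); print({k:np.round(v,3) for k,v in o.items()})
for n in("top","side"):
    c=cam(n); save(c,f"pics/{n}0.png",s=1.4); print(n,c["k1"],c["camera_matrix"],c["rvec"],c["tvec"])
E
```

```text
pics
{'time': np.float64(0.0), 'q': array([-1.42 ,  0.378,  0.08 ,  1.274, -0.   ,  1.461]), 'qd': array([-0.   , -0.001,  0.001,  0.   ,  0.001,  0.001]), 'joint_efforts': array([-1.0000e-03, -4.6360e+01,  2.6988e+01,  2.1000e-02, -0.0000e+00,
        0.0000e+00]), 'tcp_pos': array([ 148.167, -554.954,  252.36 ]), 'tool_rot': array([-0.001,  0.992,  0.13 , -0.   ]), 'force': array([ 0.125, -0.063,  0.6  ]), 'moment': array([-0.02 , -0.017,  0.004]), 'grip_force': np.float64(0.0), 'grip_width': np.float64(1.003)}
top -0.04656954080576012 [[397.38214839   0.         279.13851242]
 [  0.         397.38214839 210.44857829]
 [  0.           0.           1.        ]] [ 2.12462245 -2.18643331  0.10747582] [  10.66179188  548.93366552 1025.65727384]
side -0.01755308318512519 [[390.45808868   0.         279.17764938]
 [  0.         390.45808868 207.0456134 ]
 [  0.           0.           1.        ]] [ 2.15049996 -0.22467382  0.09087871] [-552.92478543  121.12694751  936.55794855]
```

View pics/top0.png

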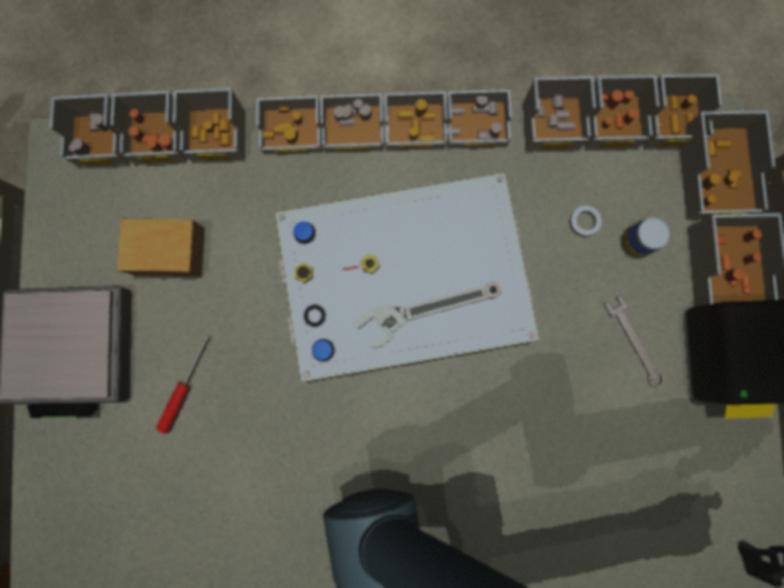

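View pics/side0.png

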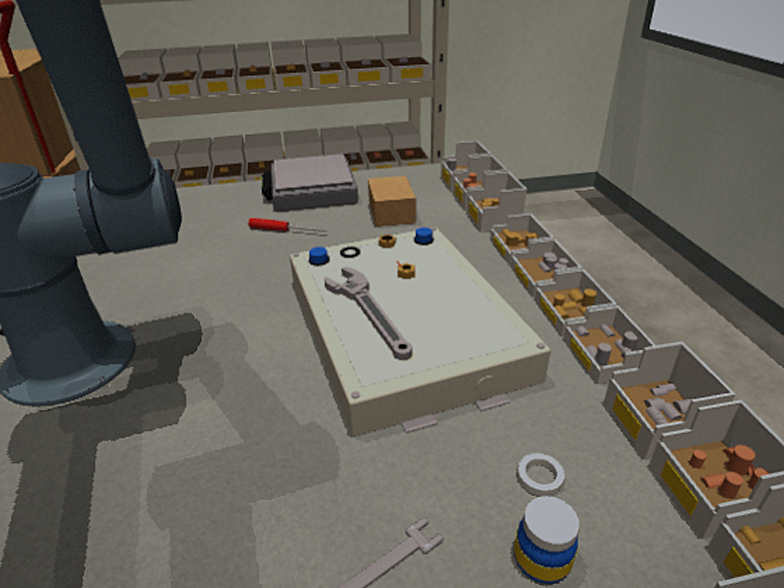

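The top view shows the box at (278–537, 176–380) of the 1.4x picture. The nut is at (370,264) with the box's red line at (350,268), and the spare nut is at (304,272). The wrench head is at (380,322), its mouth pointing left-down and its handle end at (493,290). The side view agrees.

```bash
python3 - <<'E'
from h import *
c=cam("top")
px=np.array([[278,213],[502,176],[537,338],[304,380],[370,264],[304,232],[323,350],[362,268],[343,269],[493,290],[388,322],[304,272],[315,316]])/1.4
z=[70]*4+[85,92,92,70,70,78,84,85,72]
for n,p,zz in zip("c c c c nut capA capB l1 l2 hend worm spare gasket".split(),px,z): print(n,ray(c,[p],zz)[0].round(0))
c=cam("side");px=np.array([[406,270],[424,236],[319,256],[402,350],[355,283]])/1.4
for n,p,zz in zip("nut capA capB hend worm".split(),px,[85,92,92,78,84]): print(n,ray(c,[p],zz)[0].round(0))
w=cam("wrist"); M=cv2.Rodrigues(np.array(w["rvec"]))[0]; o=robot.get_obs()
T=R.from_quat(np.array(o["tool_rot"]),scalar_first=True)
print("wristcam in tool",T.inv().apply(-M.T@w["tvec"]-o["tcp_pos"]),(M@T.as_matrix()).round(3),w["camera_matrix"][0])
E
```

```text
c [705. 201.  70.]
c [ 762. -221.   70.]
c [ 458. -268.   70.]
c [394. 156.  70.]
nut [600.  30.  85.]
capA [662. 149.  92.]
capB [447. 117.  92.]
l1 [596.  46.  70.]
l2 [595.  81.  70.]
hend [ 547. -191.   78.]
worm [494.   1.  84.]
spare [589. 151.  85.]
gasket [509. 134.  72.]
nut [598.  21.  85.]
capA [659. 127.  92.]
capB [447.  96.  92.]
hend [ 545. -189.   78.]
worm [501.   1.  84.]
wristcam in tool [  75.62515      -0.83106894 -120.67257142] [[-0.     1.     0.001]
 [-0.955 -0.    -0.296]
 [-0.296 -0.001  0.955]] [332.82636635   0.         282.26684649]
```

Call:
move_arm:
  steps:
    - [[0.9,-0.75,0],[0,0,-0.9],0.6]
    - [[0.9,-0.75,0],[0,0,-0.9],0.6]
    - [[0.9,-0.75,0],[0,0,-0.9],0.6]
    - [[0.9,-0.75,0],[0,0,-0.9],0.6]
    - [[0.9,-0.75,0],[0,0,-0.9],0.6]
    - [[0.9,-0.75,0],[0,0,-0.9],0.6]
    - [[0.9,-0.75,0],[0,0,-0.9],0.6]
    - [[0.9,-0.75,0],[0,0,-0.9],0.6]

```text
time: 1.25
tcp_pos: [317.4, -316.1, 253.3]
tool_rot: [0.0, 0.668, 0.744, -0.0]
force: [0.3, 0.3, -1.3]
grip_width: 0.6
grip_force: 0.0
```

Call:
move_arm:
  steps:
    - [[0.93,0.9,0],[0,0,-0.1],0.6]
    - [[0.93,0.9,0],[0,0,-0.1],0.6]
    - [[0.93,0.9,0],[0,0,-0.1],0.6]
    - [[0.93,0.9,0],[0,0,-0.1],0.6]
    - [[0.93,0.9,0],[0,0,-0.1],0.6]
    - [[0.93,0.9,0],[0,0,-0.1],0.6]
    - [[0.93,0.9,0],[0,0,-0.1],0.6]
    - [[0.93,0.9,0],[0,0,-0.1],0.6]

```text
time: 2.25
tcp_pos: [516.2, -63.1, 253.3]
tool_rot: [-0.0, 0.61, 0.792, -0.0]
force: [0.5, 0.5, 0.3]
grip_width: 0.602
grip_force: 0.0
```

```bash
python3 - <<'E'
from h import *
o=robot.get_obs(); print(o["time"],o["tcp_pos"],o["tool_rot"],o["q"])
c=cam("wrist"); save(c,"pics/w1.png",s=1.4); cv2.imwrite("w1raw.png",c["image"][...,::-1]); import pickle; pickle.dump(c,open("w1.pkl","wb"))
E
```

```text
2.25 [516.1791505  -63.06438325 253.25503919] [-1.31728996e-04  6.09875732e-01  7.92496947e-01 -4.03270089e-04] [-2.43248063e-01  2.65533800e-01 -7.63510986e-02  1.22947623e+00
 -6.33180211e-04  1.06855981e+00]
```

View pics/w1.png

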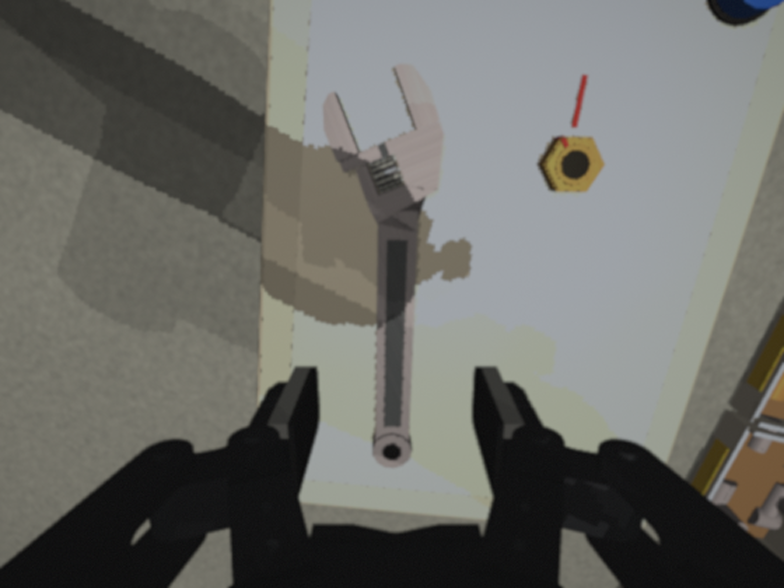

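The wrist view (1.4x) shows the nut at (573,163) with its red line running to about (563,138), and the box line from (585,75) to (575,126). The wrench has its fixed-jaw face at (393,68)–(415,130), moving-jaw face at (336,95)–(358,150), worm at (385,173), and handle end at (392,450).

```bash
cat >> h.py <<'E'
from scipy.optimize import least_squares
def W2w(p,P): # wrench pose p=(x,y,th) at z=70
    P=np.array(P,float).reshape(-1,3); a=p[2]; return np.c_[p[0]+P[:,0]*np.cos(a)-P[:,1]*np.sin(a),p[1]+P[:,0]*np.sin(a)+P[:,1]*np.cos(a),P[:,2]+(p[3] if len(p)>3 else 70)]
E
python3 - <<'E'
from h import *
import pickle; c=pickle.load(open("w1.pkl","rb"))
f=lambda px,z: ray(c,np.array(px)/1.4,z)
ang=lambda a,b: np.degrees(np.arctan2(*(b-a)[[1,0]]))
h=f([[397,240],[393,430]],84); print("handle ang",ang(h[0],h[1]), "-> wx", ang(h[0],h[1])-157.5)
j=f([[415,130],[393,68]],86);print("fixed face",j,ang(*j))
m=f([[358,150],[336,95]],86);print("moving face",m,ang(*m))
wm=f([[385,173]],88)[0];e=f([[392,450]],84)[0];print("worm",wm,"end",e,"dist",np.linalg.norm((wm-e)[:2]),"model",np.hypot(213-38.5,64))
print("worm-end ang",ang(wm,e),"model off",np.degrees(np.arctan2(64,-174.5)))
n=f([[572,163],[563,138]],85);print("nut",n,ang(*n))
l=f([[575,126],[585,75]],70);print("line",l,ang(*l),"nut->line",ang(n[0],l.mean(0)),np.linalg.norm((n[0]-l.mean(0))[:2]))
# nut hex by corners
im=cv2.cvtColor(c["image"],cv2.COLOR_RGB2HSV)
save(c,"pics/w1n.png",(375,40,445,150),5); save(c,"pics/w1h.png",(215,30,335,180),4)
E
```

```text
handle ang -76.31356531130821 -> wx -233.8135653113082
fixed face [[504.2876646   26.88846359  86.        ]
 [483.43608774  55.67119553  86.        ]] 125.921355206228
moving face [[474.73663927   7.51846128  86.        ]
 [455.47599299  33.6584547   86.        ]] 126.38378143353853
worm [493.46686834  -1.08481135  88.        ] end [ 546.81987278 -188.17351473   84.        ] dist 194.5474903865245 model 185.86621532704646
worm-end ang -74.08317966346839 model off 159.858872882631
nut [[600.10199581  33.26755539  85.        ]
 [589.84569699  45.23441062  85.        ]] 130.59851880544366
line [[599.36543609  55.58870274  70.        ]
 [594.81850461  84.33841929  70.        ]] 98.98721430131977 nut->line 94.68924387523845 36.81924880269693
```

View pics/w1n.png

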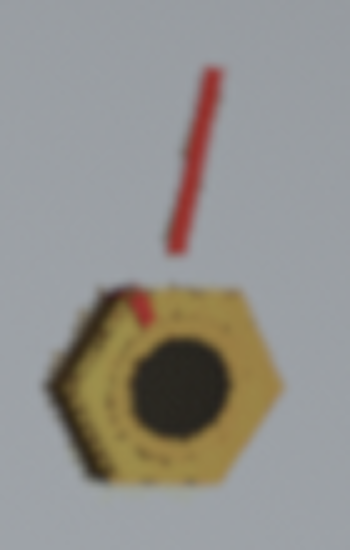

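View pics/w1h.png

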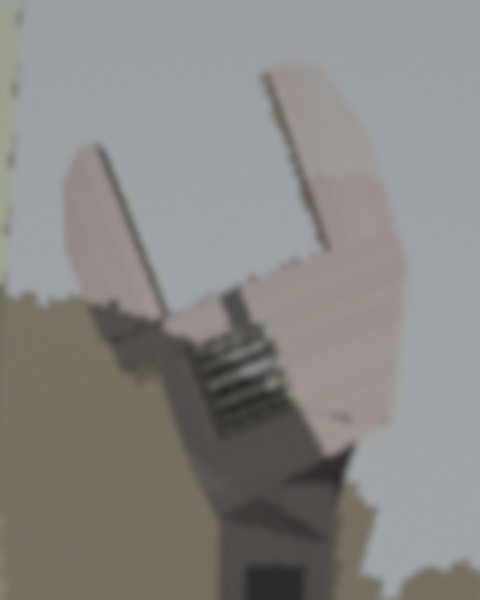

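The crops show the nut's top-face centre at crop (176,387), with corners at (285,387), (240,290), (130,290, the red one), (112,483) and (222,483). The fixed jaw's face runs from tip (270,72) to throat (330,250), the moving jaw's face from (97,145) to (162,318), and the worm is at (243,383).

```bash
python3 - <<'E'
from h import *
import pickle; c=pickle.load(open("w1.pkl","rb"))
n=np.array([375,40])+np.array([[176,387],[285,387],[240,290],[130,290],[67,387],[112,483],[222,483]])/5
g=ray(c,n,85); a=np.degrees(np.arctan2(g[1:,1]-g[0,1],g[1:,0]-g[0,0])); print("nut",g[0],np.hypot(*(g[1:]-g[0])[:,:2].T).round(1),a.round(1),"line ang",np.mean((a-g[0,0]*0-np.array([-120,-60,0,60,120,180])-130+180)%360-180)+130)
l=ray(c,np.array([375,40])+np.array([[177,250],[213,70]])/5,70);d=l-g[0];print(l,np.degrees(np.arctan2(d[:,1],d[:,0])),np.degrees(np.arctan2(*(l[1]-l[0])[[1,0]])),np.hypot(d[:,0],d[:,1]))
px=np.array([215,30])+np.array([[270,72],[330,250],[243,383]])/4
P=np.array([[15,-16,16],[-21,-16,16],[-38.5,10,18]])
px=np.r_[px,np.array([[397,240],[393,430]])/1.4]
def res(p):
    r=(proj(c,W2w(p,P))-px[:3])
    w=ray(c,px[3:],84)[:,:2]-p[:2]; a=p[2]; w=np.c_[w@[np.cos(a),np.sin(a)],w@[-np.sin(a),np.cos(a)]]
    u=np.array([-153,64])/np.hypot(153,64); dd=(w-[-60,10])@[-u[1],u[0]]
    return np.r_[r.ravel(),dd*1.5]
s=least_squares(res,[490,30,2.2]);p=s.x;print("wrench",p,np.degrees(p[2]),s.fun.round(1));np.save("wp.npy",p)
m=ray(c,np.array([215,30])+np.array([[97,145],[162,318]])/4,86)-np.r_[p[:2],0];print("mov y",m@[-np.sin(p[2]),np.cos(p[2]),0],"x",m@[np.cos(p[2]),np.sin(p[2]),0])
print("grip",W2w(p,[-109,31,8]),"end",W2w(p,[-213,74,8]))
E
```

```text
nut [601.71063791  32.88790718  85.        ] [18.4 17.9 18.  18.4 18.3 18.4] [  15.1   74.8  135.9 -164.9 -105.5  -43.8] line ang 135.28294219325306
[[599.10211432  55.517277    70.        ]
 [594.72919785  83.97024134  70.        ]] [96.57555415 97.78241743] 98.73738338223016 [22.77921802 51.55720482]
wrench [479.92251394  34.72187497   2.19874412] 125.97875830296364 [-0.8  0.   0.1  0.4  0.  -0.4 -1.   0.4]
mov y [20.49662583 21.05737464] x [ 14.82106048 -20.63072608]
grip [[518.8721289  -71.69676764  78.        ]] end [[ 545.17349924 -181.11905933   78.        ]]
```

Call:
move_arm:
  steps:
    - [[-0.036,0.002,0.25],[0,0,0.015],0.6]
    - [[-0.036,0.002,0.45],[0,0,0.015],0.6]
    - [[-0.036,0.002,0.55],[0,0,0.015],0.6]
    - [[-0.036,0.002,0.61],[0,0,0.015],0.6]
    - [[-0.036,0.002,0.635],[0,0,0.015],0.6]
    - [[-0.036,0.002,0.635],[0,0,0.015],0.6]

```text
time: 3.05
tcp_pos: [520.3, -70.9, 95.2]
tool_rot: [0.001, 0.619, 0.786, 0.0]
force: [0.6, 0.4, 0.3]
grip_width: 0.598
grip_force: 0.0
```

Call:
move_arm:
  steps:
    - [[0,0,0],[0,0,0],0.2]
    - [[0,0,0],[0,0,0],0.1]
    - [[0,0,0],[0,0,0],0]
    - [[0,0,0],[0,0,0],0]
    - [[0,0,0],[0,0,0],0]
    - [[0,0,0],[0,0,0],0]

```text
time: 3.8
tcp_pos: [520.4, -70.8, 95.8]
tool_rot: [0.001, 0.618, 0.786, -0.0]
force: [-1.4, -0.6, 5.7]
grip_width: 0.262
grip_force: 60.4
```

Call:
move_arm:
  steps:
    - [[0,0,-0.04],[0,0,0],0]
    - [[0,0,-0.1],[0,0,0],0]
    - [[0,0,-0.16],[0,0,0],0]
    - [[0,0,-0.16],[0,0,0],0]

```text
time: 4.3
tcp_pos: [521.4, -70.8, 136.5]
tool_rot: [0.002, 0.618, 0.786, 0.001]
force: [0.5, 0.2, -4.6]
grip_width: 0.26
grip_force: 59.3
```

```bash
python3 - <<'E'
from h import *
import pickle
o=robot.get_obs(); print(o["tcp_pos"],o["tool_rot"],o["force"],o["moment"],o["grip_force"])
c=cam("wrist"); save(c,"pics/w2.png",s=1.4); pickle.dump(c,open("w2.pkl","wb"))
p=np.r_[np.load("wp.npy"),70+40]
for P in ([15,-16,16],[-21,-16,16],[-38.5,10,18]): print(proj(c,W2w(p,P))*1.4)
print(proj(c,[601.6,33,85])*1.4)
E
```

```text
[521.36824188 -70.80933724 136.46148987] [1.78914229e-03 6.18439948e-01 7.85829692e-01 7.23965336e-04] [ 0.51586605  0.15223813 -4.55278221] [-0.11296139 -0.07778281 -0.00709759] 59.34539258480072
[[367.44509868 -90.75861426]]
[[423.09835189  62.05401337]]
[[356.97264193 167.57395155]]
[[683.57524075 138.45051644]]
```

View pics/w2.png

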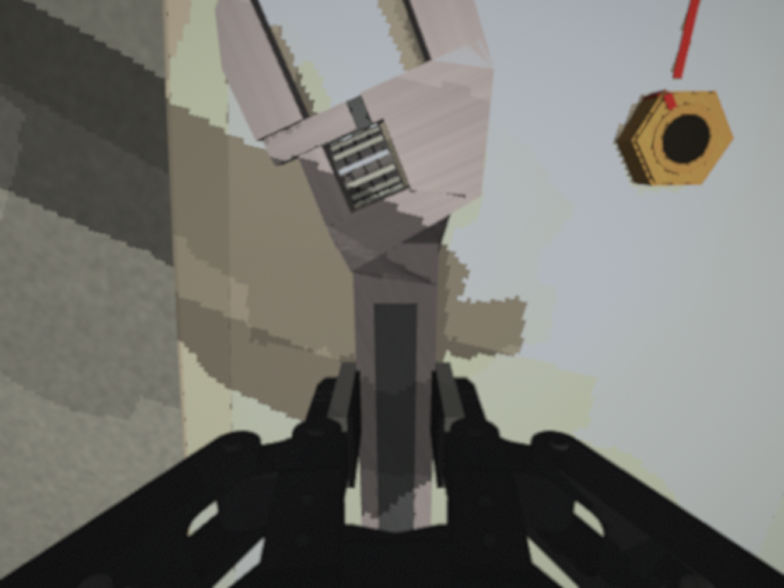

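The view shows the wrench held level, with the worm at (367,165), the throat corner at (430,60), and the nut at (686,138) as predicted. The wrench has shifted about 2 mm to tool +y, so I'll refit it.

```bash
cat >> h.py <<'E'
def fitw(c,pts,line,z,p0,linez=14,w=1.5):
    P=np.array([k for k,_ in pts],float); px=np.array([v for _,v in pts],float)
    def res(p):
        q=np.r_[p,z]; r=proj(c,W2w(q,P))-px
        w_=ray(c,line,z+linez)[:,:2]-p[:2]; a=p[2]; w_=np.c_[w_@[np.cos(a),np.sin(a)],w_@[-np.sin(a),np.cos(a)]]
        u=np.array([-153,64])/np.hypot(153,64); return np.r_[r.ravel(),((w_-[-60,10])@[-u[1],u[0]])*w]
    s=least_squares(res,p0); return s.x,s.fun.round(1)
def toolmove(A,B): # poses (x,y,th) of wrench now/wanted -> tool shift & rz, assuming tool vertical
    o=robot.get_obs(); T=R.from_quat(o["tool_rot"],scalar_first=True); t=np.array(o["tcp_pos"])[:2]
    d=B[2]-A[2]; M=np.array([[np.cos(d),-np.sin(d)],[np.sin(d),np.cos(d)]])
    t2=B[:2]+M@(t-A[:2]); s=T.inv().apply(np.r_[t2-t,0]); return t2,s/250,-np.degrees(d)/90
E
python3 - <<'E'
from h import *
import pickle; c=pickle.load(open("w2.pkl","rb"))
pts=[([-21,-16,16],np.array([430,60])/1.4),([-38.5,10,18],np.array([367,165])/1.4)]
line=np.array([[395,303],[395,480]])/1.4
for z in(110,112):
  p,r=fitw(c,pts,line,z,np.load("wp.npy")); print(z,p,np.degrees(p[2]),r)
  j=ray(c,np.array([[430,60],[402,0]])/1.4,z+16);print(np.degrees(np.arctan2(*(j[1]-j[0])[[1,0]])))
  th=np.radians(135.3);B=np.array([601.6,33.0])-np.array([[np.cos(th),-np.sin(th)],[np.sin(th),np.cos(th)]])@[0.5,2.4]
  print(B,toolmove(p,np.r_[B,th]))
E
```

```text
110 [481.80489459  35.6982699    2.20209771] 126.17090494798664 [ 1.  -0.3 -1.3  0.4 -0.4 -0.2]
131.5136116212515
[603.64354702  34.35422139] (array([658.93541124, -64.49400809]), array([-0.10591883,  0.54320926,  0.00118174]), np.float64(-0.1014343894668152))
112 [481.82286846  35.52110044   2.20219305] 126.17636766078311 [ 1.3 -0.9 -1.7  1.  -0.4 -0.2]
131.51361162125153
[603.64354702  34.35422139] (array([658.88014716, -64.32720133]), array([-0.10521834,  0.5431512 ,  0.00118081]), np.float64(-0.10137369265796552))
```

Call:
move_arm:
  steps:
    - [[-0.03,0.15,0],[0,0,-0.03],0]
    - [[-0.065,0.33,0],[0,0,-0.06],0]
    - [[-0.09,0.47,0],[0,0,-0.085],0]
    - [[-0.105,0.543,0],[0,0,-0.101],0]
    - [[-0.105,0.543,0.04],[0,0,-0.101],0]
    - [[-0.105,0.543,0.06],[0,0,-0.101],0]
    - [[-0.105,0.543,0.06],[0,0,-0.101],0]

```text
time: 5.22
tcp_pos: [656.0, -63.9, 118.2]
tool_rot: [-0.002, 0.554, 0.832, -0.001]
force: [0.0, -0.8, -4.2]
grip_width: 0.26
grip_force: 59.8
```

```bash
python3 - <<'E'
from h import *
import pickle
o=robot.get_obs(); print(o["time"],o["tcp_pos"],o["tool_rot"],o["force"])
c=cam("wrist"); save(c,"pics/w3.png",s=1.4); pickle.dump(c,open("w3.pkl","wb"))
print(proj(c,[601.6,33,85])*1.4)
p=[603.64,34.35,np.radians(135.3),96]
for P in ([15,-16,16],[-21,-16,16],[-38.5,10,18]): print(proj(c,W2w(p,P))*1.4)
E
```

```text
5.225 [655.99762998 -63.88487471 118.18736143] [-1.59133857e-03  5.54391749e-01  8.32253988e-01 -7.45171495e-04] [ 0.0425562  -0.77200203 -4.18985919]
[[351.33922469  35.32340273]]
[[387.72730697 -91.5093113 ]]
[[444.05682644  65.23180867]]
[[375.56419028 173.82229592]]
```

View pics/w3.png

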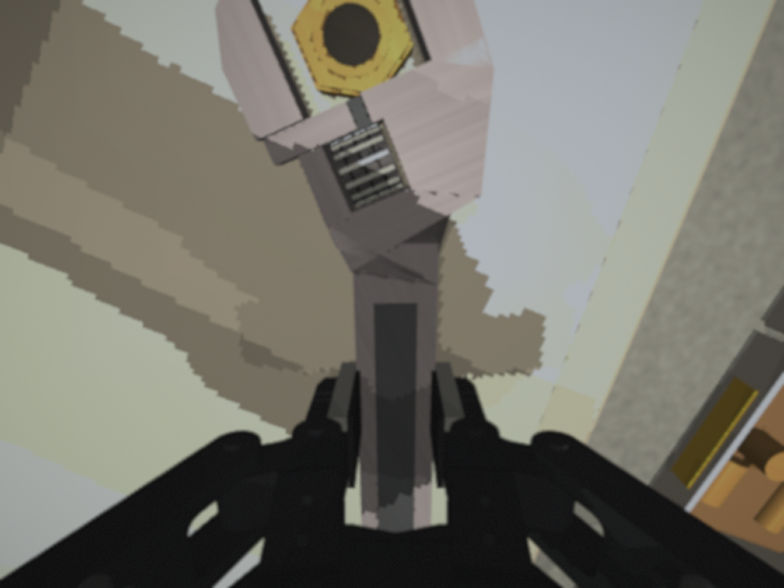

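The nut at (351,35) lies between the jaws as seen from the wrist, and the wrench holds its place in the grip. I'll work out the remaining correction.

```bash
python3 - <<'E'
from h import *
import pickle; c=pickle.load(open("w3.pkl","rb"))
pts=[([-21,-16,16],np.array([430,60])/1.4),([-38.5,10,18],np.array([367,165])/1.4)]
line=np.array([[395,303],[395,480]])/1.4
th=np.radians(135.3);B=np.array([601.6,33.0])-np.array([[np.cos(th),-np.sin(th)],[np.sin(th),np.cos(th)]])@[0.5,2.4]
p,r=fitw(c,pts,line,92.5,[600,34,2.36]); print(p,np.degrees(p[2]),r)
print(toolmove(p,np.r_[B,th]))
# nut center in wrench frame now
d=np.array([601.6,33])-p[:2]; a=p[2]; print(d@[np.cos(a),np.sin(a)],d@[-np.sin(a),np.cos(a)])
n=ray(c,np.array([[351,35]])/1.4,85);print(n)
E
```

```text
[600.20359087  35.05771789   2.36022927] 135.23117559150634 [ 1.1 -0.4 -1.4  0.5 -0.4 -0.2]
(array([660.15676899, -64.61129105]), array([-7.83117151e-03,  1.21567639e-02, -2.93328965e-05]), np.float64(-0.0007647156499297498))
-2.4405300372268464 0.4774667605178782
[[601.47544102  33.0424601   85.        ]]
```

Call:
move_arm:
  steps:
    - [[-0.008,0.012,0],[0,0,0],0]
    - [[-0.008,0.012,0],[0,0,0],0]
    - [[-0.008,0.012,0.02],[0,0,0],0]
    - [[-0.008,0.012,0.04],[0,0,0],0]
    - [[-0.008,0.012,0.06],[0,0,0],0]
    - [[-0.008,0.012,0.075],[0,0,0],0]
    - [[-0.008,0.012,0.085],[0,0,0],0]
    - [[-0.008,0.012,0.085],[0,0,0],0]

```text
time: 6.28
tcp_pos: [661.3, -64.7, 98.0]
tool_rot: [-0.0, 0.554, 0.832, -0.0]
force: [-0.9, -1.0, -4.5]
grip_width: 0.258
grip_force: 59.9
```

Call:
move_arm:
  steps:
    - [[0,0,0.006],[0,0,0],0]
    - [[0,0,0.01],[0,0,0],0]
    - [[0,0,0.012],[0,0,0],0]
    - [[0,0,0.012],[0,0,0],0]

```text
time: 6.78
tcp_pos: [661.7, -64.8, 95.9]
tool_rot: [0.0, 0.554, 0.832, 0.0]
force: [-1.5, -0.0, -0.6]
grip_width: 0.26
grip_force: 60.3
```

```bash
python3 - <<'E'
from h import *
import pickle
o=robot.get_obs(); print(o["time"],o["tcp_pos"],o["tool_rot"],o["force"],o["moment"])
c=cam("wrist"); save(c,"pics/w4.png",s=1.4); pickle.dump(c,open("w4.pkl","wb"))
print(proj(c,[601.5,33,85])*1.4)
E
```

```text
6.775 [661.72694159 -64.79147594  95.93653252] [3.90565980e-04 5.54253054e-01 8.32348115e-01 1.20917620e-04] [-1.5118837  -0.02131845 -0.63905148] [-0.03766016  0.25384349  0.00724322]
[[322.44395398  -0.80900955]]
```

View pics/w4.png

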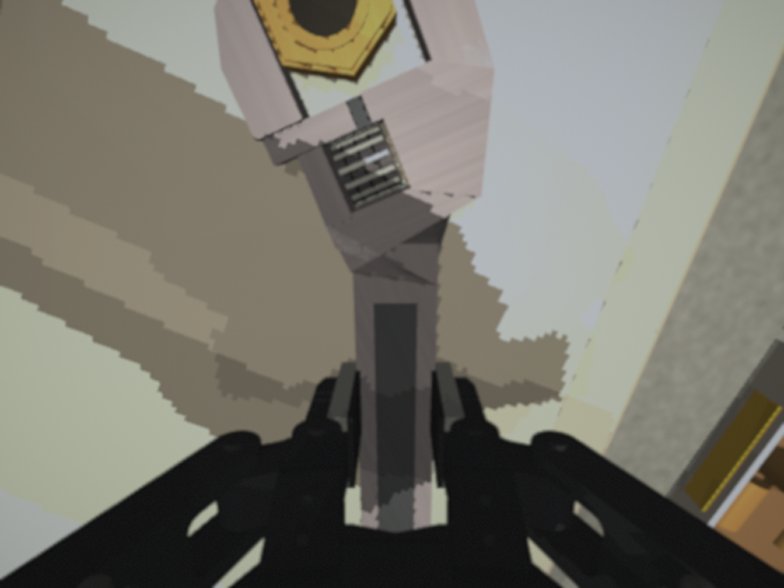

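The wrench is flat on the box with the nut inside the mouth. The nut's throat-side corner at (352,80) is close to the throat, and its flat is nearly touching the moving jaw. I'll slide the wrench about 3.5 mm towards its +y so the nut sits by the fixed jaw.

Call:
move_arm:
  steps:
    - [[-0.002,-0.004,0],[0,0,0],0]
    - [[-0.004,-0.009,0],[0,0,0],0]
    - [[-0.005,-0.013,0],[0,0,0],0]
    - [[-0.005,-0.013,0],[0,0,0],0]
    - [[-0.005,-0.013,0],[0,0,0],0]

```text
time: 7.45
tcp_pos: [659.8, -67.2, 95.9]
tool_rot: [0.001, 0.554, 0.832, 0.0]
force: [2.6, 1.8, 1.8]
grip_width: 0.26
grip_force: 60.6
```

```bash
python3 - <<'E'
from h import *
import pickle
o=robot.get_obs(); print(o["time"],o["tcp_pos"],o["force"],o["moment"])
E
```

```text
7.45 [659.76743638 -67.18652287  95.86149578] [2.58649254 1.82283946 1.7958053 ] [ 0.43203548 -0.47073386 -0.02402536]
```

```bash
python3 - <<'E'
from h import *
import pickle; c=cam("wrist"); pickle.dump(c,open("w5.pkl","wb"))
pts=[([-21,-16,16],np.array([430,60])/1.4),([-38.5,10,18],np.array([367,165])/1.4)]
line=np.array([[395,303],[395,480]])/1.4
p,r=fitw(c,pts,line,70,[600,34,2.36]); print(p,np.degrees(p[2]),r); np.save("wp2.npy",p)
d=np.array([601.5,33])-p[:2]; a=p[2]; print("nut in wrench",d@[np.cos(a),np.sin(a)],d@[-np.sin(a),np.cos(a)])
print("worm",W2w(p,[-38.5,10,18.5]),"by ray",ray(c,np.array([[367,165]])/1.4,88))
a=c["image"]; b=pickle.load(open("w4.pkl","rb"))["image"]; print("head moved px diff",cv2.phaseCorrelate(a[95:160,235:340,1].astype(float),b[95:160,235:340,1].astype(float)))
E
```

```text
[604.01504748  31.71342697   2.36072763] 135.2597295646903 [ 1.1 -0.4 -1.4  0.5 -0.4 -0.2]
nut in wrench 2.6920617710273365 0.8564679726480708
worm [[624.32284559  -2.48954564  88.5       ]] by ray [[624.74455553  -2.11059491  88.        ]]
head moved px diff ((-0.07982778512721467, 0.13073576329814074), 0.8226394203842681)
```

Call:
move_arm:
  steps:
    - [[0,0,0],[0,0,0],0.5]
    - [[0,0,0],[0,0,0],0.5]
    - [[0,0,0],[0,0,0],0.5]
    - [[0,0,-0.1],[0,0,0],0.5]
    - [[0,0,-0.3],[0,0,-0.05],0.5]
    - [[0,0,-0.48],[0,0,-0.15],0.4]
    - [[0,0,-0.48],[0,0,-0.25],0.2]
    - [[0,0,-0.48],[0,0,-0.25],0]

```text
time: 8.5
tcp_pos: [659.1, -67.3, 215.7]
tool_rot: [0.0, 0.382, 0.924, -0.0]
force: [0.7, -0.3, 0.6]
grip_width: 0.008
grip_force: 0.0
```

```bash
python3 - <<'E'
from h import *
import pickle; o=robot.get_obs(); print(o["time"],o["tcp_pos"],o["tool_rot"],o["force"],o["grip_width"])
c=cam("wrist"); pickle.dump(c,open("w6.pkl","wb"))
save(c,"pics/w6.png",s=1.4)
p=np.load("wp2.npy")
for P in ([15,-16,16],[-21,-16,16],[-38.5,10,18]): print(proj(c,W2w(p,P))*1.4)
print(proj(c,[601.5,33,85])*1.4)
E
```

```text
8.5 [659.06359565 -67.32631891 215.72201105] [ 3.80276044e-04  3.82108176e-01  9.24117517e-01 -1.12324243e-04] [ 0.70770615 -0.2685548   0.58067231] 0.007504026384485233
[[490.88574522  52.13385398]]
[[487.15462804 130.09116096]]
[[435.61513088 165.93608185]]
[[455.24602593  79.82307102]]
```

View pics/w6.png

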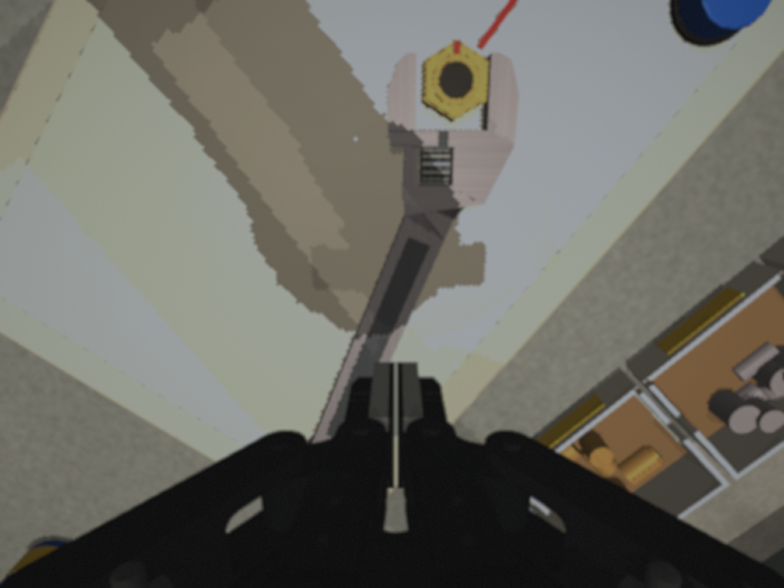

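The view shows the wrench flat with the nut squarely in the mouth. The throat-side corner is at (455,121) and the throat at y≈130, and the worm is at (436,166), just as predicted. Now I'll bring the shut fingertips above the worm's rear side.

Call:
move_arm:
  steps:
    - [[0.1,0.035,0.1],[0,0,0],0]
    - [[0.2,0.07,0.2],[0,0,0],0]
    - [[0.246,0.085,0.3],[0,0,0],0]
    - [[0.246,0.085,0.38],[0,0,0],0]
    - [[0.246,0.085,0.4],[0,0,0],0]
    - [[0.246,0.085,0.4],[0,0,0],0]

```text
time: 9.3
tcp_pos: [629.9, -8.9, 114.8]
tool_rot: [-0.001, 0.382, 0.924, -0.0]
force: [0.6, 0.0, 0.6]
grip_width: 0.002
grip_force: 0.0
```

Call:
move_arm:
  steps:
    - [[0,0,0.004],[0,0,0],0]
    - [[0,0,0.008],[0,0,0],0]
    - [[0,0,0.008],[0,0,0],0]

```text
time: 9.68
tcp_pos: [630.6, -8.9, 113.7]
tool_rot: [0.0, 0.381, 0.924, 0.0]
force: [0.2, 0.2, -0.4]
grip_width: -0.002
grip_force: 0.0
```

Call:
move_arm:
  steps:
    - [[0,0,0.004],[0,0,0],0]
    - [[0,0,0.004],[0,0,0],0]

```text
time: 9.93
tcp_pos: [630.3, -8.7, 112.2]
tool_rot: [-0.0, 0.381, 0.924, -0.0]
force: [-0.8, -0.3, 0.4]
grip_width: 0.001
grip_force: 0.0
```

Call:
move_arm:
  steps:
    - [[0,0,0.004],[0,0,0],0]
    - [[0,0,0.004],[0,0,0],0]

```text
time: 10.18
tcp_pos: [630.2, -8.7, 111.2]
tool_rot: [-0.0, 0.381, 0.924, -0.0]
force: [-0.8, -0.4, -0.2]
grip_width: 0.003
grip_force: 0.0
```

Call:
move_arm:
  steps:
    - [[0,0,0.003],[0,0,0],0]
    - [[0,0,0.003],[0,0,0],0]

```text
time: 10.42
tcp_pos: [630.4, -8.7, 110.5]
tool_rot: [0.0, 0.381, 0.924, -0.0]
force: [0.3, 0.0, 0.2]
grip_width: 0.001
grip_force: 0.1
```

Call:
move_arm:
  steps:
    - [[0,0,0.002],[0,0,0],0]
    - [[0,0,0.002],[0,0,0],0]

```text
time: 10.68
tcp_pos: [630.4, -8.7, 110.5]
tool_rot: [0.0, 0.381, 0.924, 0.0]
force: [-0.6, -0.7, 3.6]
grip_width: -0.003
grip_force: 1.7
```

Call:
move_arm:
  steps:
    - [[0,0,0.002],[0,0,0],0]
    - [[0,0,0.002],[0,0,0],0]

```text
time: 10.92
tcp_pos: [630.5, -8.7, 110.3]
tool_rot: [0.0, 0.381, 0.924, 0.0]
force: [-2.4, 0.3, 7.0]
grip_width: 0.001
grip_force: 3.1
```

Call:
move_arm:
  steps:
    - [[0,0,0.001],[0,0,0],0]
    - [[0.012,0,0.001],[0,0,0],0]
    - [[0.024,0,0.001],[0,0,0],0]

```text
time: 11.3
tcp_pos: [627.5, -5.7, 110.4]
tool_rot: [0.002, 0.382, 0.924, -0.001]
force: [1.2, -3.8, 6.3]
grip_width: -0.002
grip_force: 2.7
```

Call:
move_arm:
  steps:
    - [[0.012,0,0],[0,0,0],0]
    - [[0.024,0,0],[0,0,0],0]
    - [[0.036,0,0],[0,0,0],0]
    - [[0.048,0,0],[0,0,0],0]

```text
time: 11.8
tcp_pos: [618.9, 2.8, 110.4]
tool_rot: [0.002, 0.382, 0.924, -0.001]
force: [0.9, -3.2, 5.1]
grip_width: 0.0
grip_force: 2.2
```

Call:
move_arm:
  steps:
    - [[0,0,-0.015],[0,0,0],0]
    - [[-0.07,0,-0.015],[0,0,0],0]
    - [[-0.07,0,-0.015],[0,0,0],0]
    - [[-0.07,0,-0.004],[0,0,0],0]
    - [[-0.07,0,0.0],[0,0,0],0]
    - [[-0.07,0,0.002],[0,0,0],0]
    - [[-0.07,0,0.002],[0,0,0],0]

```text
time: 12.68
tcp_pos: [629.7, -8.0, 110.3]
tool_rot: [0.0, 0.381, 0.925, 0.0]
force: [-3.4, -0.5, 9.5]
grip_width: -0.002
grip_force: 4.7
```

Call:
move_arm:
  steps:
    - [[0.012,0,0],[0,0,0],0]
    - [[0.024,0,0],[0,0,0],0]
    - [[0.036,0,0],[0,0,0],0]

```text
time: 13.05
tcp_pos: [624.7, -3.0, 110.4]
tool_rot: [0.002, 0.381, 0.924, -0.001]
force: [0.4, -4.1, 6.4]
grip_width: -0.002
grip_force: 3.3
```

Call:
move_arm:
  steps:
    - [[0.012,0,0],[0,0,0],0]
    - [[0.024,0,0],[0,0,0],0]
    - [[0.036,0,0],[0,0,0],0]

```text
time: 13.42
tcp_pos: [618.1, 3.5, 110.2]
tool_rot: [0.002, 0.381, 0.924, -0.001]
force: [0.8, -2.4, 4.5]
grip_width: -0.002
grip_force: 2.0
```

Call:
move_arm:
  steps:
    - [[0,0,-0.1],[0,0,0],0]
    - [[-0.05,0,-0.25],[0,0,0],0]
    - [[-0.05,0,-0.25],[0,0,0],0]
    - [[-0.05,0,-0.25],[0,0,0],0]

```text
time: 13.92
tcp_pos: [625.4, -4.0, 170.5]
tool_rot: [-0.001, 0.381, 0.925, -0.0]
force: [0.6, 0.8, 0.6]
grip_width: 0.001
grip_force: 0.0
```

```bash
cat >> h.py <<'E'
def rect(c,p,z=86,xr=(-60,30),yr=(-40,40),s=4):
    xs=np.arange(xr[1],xr[0],-1/s); ys=np.arange(yr[1],yr[0],-1/s) # rows: x down, cols: y decreasing -> image right = -y
    X,Y=np.meshgrid(xs,ys,indexing="ij"); P=W2w(np.r_[p[:3],0],np.c_[X.ravel(),Y.ravel(),np.full(X.size,z)])
    uv=proj(c,P).reshape(*X.shape,2).astype(np.float32)
    return cv2.remap(c["image"],uv[...,0],uv[...,1],cv2.INTER_LINEAR)[...,::-1]
E
python3 - <<'E'
from h import *
import pickle; print(robot.get_obs()["tcp_pos"])
a=pickle.load(open("w6.pkl","rb")); c=cam("wrist"); pickle.dump(c,open("w7.pkl","wb")); p=np.load("wp2.npy")
A=rect(a,p);B=rect(c,p); cv2.imwrite("pics/cmp.png",np.hstack([A,B])); print(A.shape)
E
```

```text
[625.35372927  -4.03989243 170.51435319]
(360, 320, 3)
```

View pics/cmp.png

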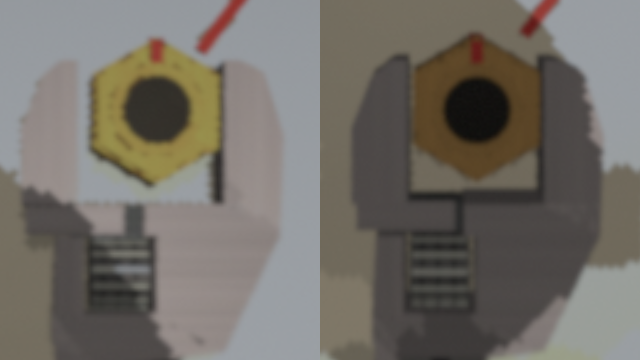

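The rectified pair (before | after) shows the moving jaw's face going from column 76 to 88, about 3 mm closed after two strokes. The nut centre sits about 3 mm forward of the ideal, with the throat corner at row 180 and the throat at row 202. While it is still loose I'll regrip the handle and push the wrench about 3 mm deeper.

Call:
move_arm:
  steps:
    - [[-0.1,-0.03,0],[0,0,0.08],0.3]
    - [[-0.2,-0.06,0],[0,0,0.17],0.5]
    - [[-0.275,-0.082,0],[0,0,0.25],0.5]
    - [[-0.275,-0.082,0.05],[0,0,0.25],0.5]
    - [[-0.275,-0.082,0.18],[0,0,0.25],0.5]
    - [[-0.275,-0.082,0.26],[0,0,0.25],0.5]
    - [[-0.275,-0.082,0.298],[0,0,0.25],0.5]
    - [[-0.275,-0.082,0.298],[0,0,0.25],0.5]

```text
time: 14.98
tcp_pos: [659.0, -66.6, 95.4]
tool_rot: [-0.001, 0.554, 0.833, -0.001]
force: [-1.5, 0.2, 0.2]
grip_width: 0.501
grip_force: 0.0
```

Call:
move_arm:
  steps:
    - [[0,0,0],[0,0,0],0.3]
    - [[0,0,0],[0,0,0],0.2]
    - [[0,0,0],[0,0,0],0.1]
    - [[0,0,0],[0,0,0],0]
    - [[0,0,0],[0,0,0],0]

```text
time: 15.6
tcp_pos: [660.8, -67.5, 98.0]
tool_rot: [0.001, 0.554, 0.832, 0.0]
force: [-3.5, 1.2, 5.8]
grip_width: 0.254
grip_force: 60.8
```

Call:
move_arm:
  steps:
    - [[0.004,-0.0015,-0.002],[0,0,0],0]
    - [[0.008,-0.003,-0.002],[0,0,0],0]
    - [[0.011,-0.0045,-0.002],[0,0,0],0]
    - [[0.011,-0.0045,-0.002],[0,0,0],0]

```text
time: 16.1
tcp_pos: [659.4, -66.0, 98.0]
tool_rot: [0.001, 0.554, 0.832, 0.0]
force: [3.7, -3.5, 2.9]
grip_width: 0.262
grip_force: 60.6
```

```bash
cat >> h.py <<'E'
def flats(I,s=4,x0=30,y0=40):
    pass
E
python3 - <<'E'
from h import *
import pickle; o=robot.get_obs(); print(o["tcp_pos"],o["force"],o["moment"])
c=cam("wrist"); pickle.dump(c,open("w8.pkl","wb")); p=np.load("wp2.npy")
# wrench appearance vs w5 (same grip): head shift in image
a=pickle.load(open("w5.pkl","rb"))["image"]; b=c["image"]
for (y0,y1,x0,x1) in ((95,160,235,340),(130,200,240,320)):
    print(cv2.phaseCorrelate(a[y0:y1,x0:x1,1].astype(float),b[y0:y1,x0:x1,1].astype(float),cv2.createHanningWindow((x1-x0,y1-y0),cv2.CV_64F)))
E
```

```text
[659.40202599 -66.01474156  97.99694107] [ 3.71742261 -3.52302879  2.91787905] [-0.75834993 -0.65207612  0.07373968]
((-0.09556611407062121, -1.988459327366897), 0.5970854089069719)
((0.12501767054139634, -2.022232122100057), 0.6693248901447819)
```

Call:
move_arm:
  steps:
    - [[0.003,-0.001,0],[0,0,0],0]
    - [[0.006,-0.002,0],[0,0,0],0]
    - [[0.006,-0.002,0],[0,0,0],0]

```text
time: 16.52
tcp_pos: [658.2, -64.6, 98.0]
tool_rot: [0.001, 0.554, 0.832, 0.0]
force: [2.9, -4.8, 3.3]
grip_width: 0.259
grip_force: 60.7
```

Call:
move_arm:
  steps:
    - [[0,0,0],[0,0,0],0.5]
    - [[0,0,0],[0,0,0],0.5]
    - [[0,0,0],[0,0,0],0.5]
    - [[0,0,-0.1],[0,0,0],0.5]
    - [[0,0,-0.28],[0,0,-0.08],0.4]
    - [[0.03,0,-0.28],[0,0,-0.17],0.2]
    - [[0.06,0,-0.28],[0,0,-0.25],0]
    - [[0.06,0,-0.28],[0,0,-0.25],0]

```text
time: 17.52
tcp_pos: [651.0, -49.7, 167.1]
tool_rot: [-0.001, 0.382, 0.924, -0.0]
force: [0.8, -0.6, 0.4]
grip_width: -0.002
grip_force: 0.0
```

```bash
python3 - <<'E'
from h import *
import pickle; o=robot.get_obs(); print(o["tcp_pos"],o["tool_rot"],o["force"])
c=cam("wrist"); pickle.dump(c,open("w9.pkl","wb")); p=np.load("wp2.npy")
# edges along y-profile & x-profile in rectified view
B=cv2.cvtColor(rect(c,p),cv2.COLOR_BGR2HSV); g=rect(c,p)
print("profile y at x=6 (cols y 40..-40 step1)"); r=g[88:104].mean(0)[::4].round(0).astype(int); print([(40-i,*v) for i,v in enumerate(r.tolist()) if -26<=40-i<=30])
print("profile x at y=4..8"); r=g[:,132:148].mean(1)[::4].round(0).astype(int); print([(30-i,*v) for i,v in enumerate(r.tolist())])
m=(B[...,0]>12)&(B[...,0]<32)&(B[...,1]>110)
ys,xs=np.nonzero(m); print("nut centroid x,y",30-ys.mean()/4,40-xs.mean()/4,"ext",30-np.percentile(ys,[.5,99.5])/4,40-np.percentile(xs,[.5,99.5])/4)
E
```

```text
[650.95844538 -49.71608583 167.09201591] [-5.05748170e-04  3.81524531e-01  9.24358576e-01 -3.02734366e-06] [ 0.75298139 -0.58750091  0.38612772]
profile y at x=6 (cols y 40..-40 step1)
[(30, 151, 150, 150), (29, 141, 143, 149), (28, 138, 141, 150), (27, 138, 140, 150), (26, 139, 141, 151), (25, 140, 143, 152), (24, 140, 143, 152), (23, 138, 142, 151), (22, 139, 141, 151), (21, 141, 143, 153), (20, 142, 145, 154), (19, 143, 146, 154), (18, 136, 139, 148), (17, 86, 103, 117), (16, 60, 109, 126), (15, 75, 139, 150), (14, 77, 144, 154), (13, 75, 140, 149), (12, 70, 130, 143), (11, 73, 134, 150), (10, 73, 135, 152), (9, 67, 120, 134), (8, 52, 77, 87), (7, 46, 55, 60), (6, 46, 51, 55), (5, 46, 52, 55), (4, 45, 51, 55), (3, 45, 51, 55), (2, 45, 51, 55), (1, 45, 51, 54), (0, 45, 51, 54), (-1, 45, 51, 54), (-2, 44, 51, 54), (-3, 44, 50, 53), (-4, 44, 50, 53), (-5, 44, 52, 56), (-6, 49, 68, 75), (-7, 59, 101, 117), (-8, 70, 128, 149), (-9, 70, 130, 151), (-10, 71, 131, 150), (-11, 73, 135, 153), (-12, 73, 134, 153), (-13, 73, 135, 153), (-14, 69, 127, 146), (-15, 52, 86, 99), (-16, 52, 56, 60)
[... 1371 characters left out ...]
, (-28, 45, 47, 48), (-29, 69, 74, 74), (-30, 68, 73, 74), (-31, 45, 47, 48), (-32, 48, 50, 51), (-33, 78, 82, 83), (-34, 79, 84, 85), (-35, 48, 49, 50), (-36, 42, 43, 44), (-37, 63, 68, 68), (-38, 68, 72, 73), (-39, 42, 44, 44), (-40, 50, 53, 53), (-41, 65, 69, 70), (-42, 52, 55, 55), (-43, 53, 56, 56), (-44, 54, 55, 57), (-45, 67, 68, 73), (-46, 73, 75, 80), (-47, 73, 75, 79), (-48, 73, 75, 79), (-49, 74, 75, 80), (-50, 74, 76, 80), (-51, 74, 75, 79), (-52, 74, 75, 80), (-53, 74, 76, 80), (-54, 74, 75, 80), (-55, 73, 75, 80), (-56, 72, 73, 78), (-57, 63, 64, 68), (-58, 50, 51, 54), (-59, 56, 57, 61)]
nut centroid x,y 1.8055384299219064 0.8472050965885742 ext [ 18.   -14.25] [ 16.25 -15.  ]
```

Call:
move_arm:
  steps:
    - [[0.1,0.03,0],[0,0,0],0]
    - [[0.186,0.058,0.06],[0,0,0],0]
    - [[0.186,0.058,0.15],[0,0,0],0]
    - [[0.186,0.058,0.21],[0,0,0],0]
    - [[0.186,0.058,0.22],[0,0,0],0]
    - [[0.186,0.058,0.22],[0,0,0],0]

```text
time: 18.32
tcp_pos: [629.0, -7.7, 112.5]
tool_rot: [0.0, 0.382, 0.924, -0.0]
force: [-0.2, 0.1, 0.5]
grip_width: 0.0
grip_force: 0.0
```

Call:
move_arm:
  steps:
    - [[0,0,0.004],[0,0,0],0]
    - [[0,0,0.004],[0,0,0],0]

```text
time: 18.58
tcp_pos: [629.2, -7.5, 111.9]
tool_rot: [0.001, 0.381, 0.924, 0.0]
force: [0.5, -0.1, -0.1]
grip_width: 0.004
grip_force: 0.0
```

Call:
move_arm:
  steps:
    - [[0,0,0.002],[0,0,0],0]
    - [[0,0,0.002],[0,0,0],0]

```text
time: 18.82
tcp_pos: [628.8, -7.3, 110.9]
tool_rot: [0.0, 0.381, 0.924, -0.0]
force: [-0.1, -0.5, 0.4]
grip_width: -0.004
grip_force: 0.0
```

Call:
move_arm:
  steps:
    - [[0,0,0.003],[0,0,0],0]
    - [[0,0,0.003],[0,0,0],0]

```text
time: 19.08
tcp_pos: [628.8, -7.3, 110.3]
tool_rot: [0.0, 0.381, 0.924, 0.0]
force: [0.1, -1.0, 0.9]
grip_width: 0.001
grip_force: 0.8
```

Call:
move_arm:
  steps:
    - [[0,0,0.002],[0,0,0],0]
    - [[0,0,0.002],[0,0,0],0]

```text
time: 19.32
tcp_pos: [628.9, -7.3, 110.1]
tool_rot: [0.0, 0.381, 0.924, 0.0]
force: [-0.8, 0.1, 5.0]
grip_width: 0.0
grip_force: 2.3
```

Call:
move_arm:
  steps:
    - [[0,0,0.002],[0,0,0],0]
    - [[0.012,0,0.002],[0,0,0],0]
    - [[0.024,0,0.0025],[0,0,0],0]
    - [[0.036,0,0.003],[0,0,0],0]

```text
time: 19.82
tcp_pos: [624.2, -2.6, 110.4]
tool_rot: [0.003, 0.382, 0.924, -0.001]
force: [0.7, -3.9, 7.0]
grip_width: -0.0
grip_force: 3.6
```

Call:
move_arm:
  steps:
    - [[0.012,0,0.0005],[0,0,0],0]
    - [[0.024,0,0.001],[0,0,0],0]
    - [[0.036,0,0.001],[0,0,0],0]

```text
time: 20.2
tcp_pos: [617.7, 3.2, 110.3]
tool_rot: [0.003, 0.382, 0.924, -0.001]
force: [-0.5, -4.9, 8.6]
grip_width: -0.002
grip_force: 4.0
```

Call:
move_arm:
  steps:
    - [[0,0,-0.015],[0,0,0],0]
    - [[-0.072,0,-0.015],[0,0,0],0]
    - [[-0.072,0,-0.015],[0,0,0],0]
    - [[-0.072,0,-0.006],[0,0,0],0]
    - [[-0.072,0,-0.002],[0,0,0],0]
    - [[-0.072,0,0],[0,0,0],0]
    - [[-0.072,0,0],[0,0,0],0]

```text
time: 21.08
tcp_pos: [628.9, -7.3, 109.9]
tool_rot: [0.001, 0.381, 0.925, -0.0]
force: [-2.2, -0.6, 7.5]
grip_width: 0.003
grip_force: 3.8
```

Call:
move_arm:
  steps:
    - [[0.012,0,0.001],[0,0,0],0]
    - [[0.024,0,0.002],[0,0,0],0]
    - [[0.036,0,0.003],[0,0,0],0]

```text
time: 21.45
tcp_pos: [624.0, -2.8, 110.3]
tool_rot: [0.003, 0.382, 0.924, -0.001]
force: [-0.2, -6.3, 11.2]
grip_width: -0.0
grip_force: 5.6
```

Call:
move_arm:
  steps:
    - [[0.012,0,0.0005],[0,0,0],0]
    - [[0.024,0,0.001],[0,0,0],0]
    - [[0.036,0,0.001],[0,0,0],0]

```text
time: 21.82
tcp_pos: [617.5, 3.1, 110.2]
tool_rot: [0.003, 0.382, 0.924, -0.002]
force: [-0.7, -7.4, 12.0]
grip_width: -0.0
grip_force: 5.6
```

Call:
move_arm:
  steps:
    - [[0,0,-0.1],[0,0,0],0]
    - [[-0.05,0,-0.25],[0,0,0],0]
    - [[-0.1,0,-0.25],[0,0,0],0]
    - [[-0.1,0,-0.25],[0,0,0],0]

```text
time: 22.32
tcp_pos: [633.6, -12.4, 169.2]
tool_rot: [-0.0, 0.381, 0.924, -0.0]
force: [-0.3, 0.3, -0.5]
grip_width: -0.0
grip_force: 0.0
```

```bash
cat >> h.py <<'E'
def gaps(c,p):
    g=rect(c,p).astype(int)
    for x in (4,8,11):
        k=int((30-x)*4); r=g[k-4:k+4].mean(0); print("x",x)
        for lo,hi in((13,22),(-13,-20)):
            ys=np.arange(lo,hi,.5*np.sign(hi-lo)); print([(float(y),*r[int((40-y)*4)].round().astype(int).tolist()) for y in ys])
E
python3 - <<'E'
from h import *
import pickle; o=robot.get_obs(); print(o["tcp_pos"],o["tool_rot"])
c=cam("wrist"); pickle.dump(c,open("w10.pkl","wb")); p=np.load("wp2.npy")
gaps(c,p)
E
```

```text
[633.63314784 -12.41560202 169.19430129] [-3.40796020e-04  3.81465153e-01  9.24383155e-01 -6.45815281e-05]
x 4
[(13.0, 40, 72, 95), (13.5, 40, 72, 94), (14.0, 40, 71, 94), (14.5, 40, 71, 94), (15.0, 40, 71, 93), (15.5, 39, 70, 91), (16.0, 42, 69, 89), (16.5, 52, 70, 86), (17.0, 62, 72, 83), (17.5, 70, 74, 81), (18.0, 74, 75, 80), (18.5, 75, 76, 81), (19.0, 75, 76, 81), (19.5, 75, 76, 81), (20.0, 75, 76, 81), (20.5, 74, 76, 80), (21.0, 74, 75, 80), (21.5, 73, 75, 79)]
[(-13.0, 40, 70, 92), (-13.5, 40, 70, 91), (-14.0, 40, 68, 88), (-14.5, 45, 66, 83), (-15.0, 53, 65, 78), (-15.5, 62, 67, 74), (-16.0, 68, 71, 75), (-16.5, 71, 72, 76), (-17.0, 70, 72, 76), (-17.5, 70, 71, 76), (-18.0, 70, 71, 76), (-18.5, 71, 72, 76), (-19.0, 71, 72, 77), (-19.5, 72, 74, 78)]
x 8
[(13.0, 41, 73, 96), (13.5, 41, 72, 95), (14.0, 40, 72, 95), (14.5, 40, 71, 94), (15.0, 40, 71, 94), (15.5, 40, 70, 91), (16.0, 40, 67, 87), (16.5, 49, 66, 81), (17.0, 60, 69, 79), (17.5, 69, 73, 78), (18.0, 74, 75, 80), (18.5, 75, 76, 80), (19.0, 75, 76, 81), (19.5, 75, 76, 81), (20.0, 74, 75, 80), (20.5, 74, 75, 80), (21.0, 7
[... 314 characters left out ...]
 (-19.5, 131, 135, 144)]
x 11
[(13.0, 41, 74, 96), (13.5, 41, 72, 95), (14.0, 41, 72, 94), (14.5, 40, 71, 94), (15.0, 40, 71, 93), (15.5, 40, 70, 92), (16.0, 41, 68, 88), (16.5, 50, 67, 82), (17.0, 61, 70, 79), (17.5, 70, 73, 79), (18.0, 74, 75, 80), (18.5, 75, 76, 81), (19.0, 74, 76, 81), (19.5, 75, 76, 81), (20.0, 75, 76, 81), (20.5, 75, 76, 81), (21.0, 74, 75, 80), (21.5, 74, 75, 80)]
[(-13.0, 40, 70, 92), (-13.5, 40, 69, 90), (-14.0, 41, 67, 86), (-14.5, 45, 64, 80), (-15.0, 55, 66, 75), (-15.5, 66, 70, 76), (-16.0, 74, 76, 81), (-16.5, 81, 83, 88), (-17.0, 90, 92, 98), (-17.5, 102, 104, 110), (-18.0, 114, 117, 124), (-18.5, 124, 127, 135), (-19.0, 130, 134, 142), (-19.5, 133, 137, 146)]
```

```bash
cat >> h.py <<'E'
def lines(c,near=(601.5,33)):
    hsv=cv2.cvtColor(c["image"],cv2.COLOR_RGB2HSV); m=(((hsv[...,0]<6)|(hsv[...,0]>172))&(hsv[...,1]>130)&(hsv[...,2]>50))
    v,u=np.nonzero(m); P=ray(c,np.c_[u,v],70)[:,:2]; Q=ray(c,np.c_[u,v],85)[:,:2]
    dP=np.hypot(*(P-near).T); dQ=np.hypot(*(Q-near).T)
    a=P[(dP>20)&(dP<56)&(dQ>20)]; b=Q[(dQ<20)]
    mn=a.mean(0); d=np.linalg.svd(a-mn)[2][0]; d*=np.sign(d@(mn-near))
    return len(a),len(b),mn,np.degrees(np.arctan2(d[1],d[0])),(b.mean(0) if len(b) else None)
def nutc(c,near=(601.5,33)):
    hsv=cv2.cvtColor(c["image"],cv2.COLOR_RGB2HSV); v,u=np.nonzero((hsv[...,0]>8)&(hsv[...,0]<34)&(hsv[...,1]>110))
    Q=ray(c,np.c_[u,v],85)[:,:2]; Q=Q[np.hypot(*(Q-near).T)<21]; h=cv2.convexHull(Q.astype(np.float32)); M=cv2.moments(h)
    (ce,r)=cv2.minEnclosingCircle(h)
    return np.array([M["m10"]/M["m00"],M["m01"]/M["m00"]]),ce,r
def hexang(c,ce,near=(601.5,33)):
    hsv=cv2.cvtColor(c["image"],cv2.COLOR_RGB2HSV); v,u=np.nonzero((hsv[...,0]>8)&(hsv[...,0]<34)&(hsv[...,1]>110))
    Q=ray(c,np.c_[u,v],85)[:,:2]; Q=Q[np.hypot(*(Q-near).T)<21].astype(np.float32); h=cv2.convexHull(Q).reshape(-1,2).astype(float)
    # best hexagon orientation: minimise support deviation
    best=min(((np.ptp([np.max(h@[np.cos(t+k*np.pi/3),np.sin(t+k*np.pi/3)])+np.max(-h@[np.cos(t+k*np.pi/3),np.sin(t+k*np.pi/3)]) for k in range(3)])+np.mean([np.max(h@[np.cos(t+k*np.pi/3),np.sin(t+k*np.pi/3)])+np.max(-h@[np.cos(t+k*np.pi/3),np.sin(t+k*np.pi/3)]) for k in range(3)]),t) for t in np.radians(np.arange(0,60,.25))))
    return np.degrees(best[1])+30, best[0]
E
python3 - <<'E'
from h import *
import pickle
for n in ("w1","w6","w7","w9","w10"):
    c=pickle.load(open(n+".pkl","rb")); l=lines(c); ce,c2,r=nutc(c)
    f=lambda q: np.degrees(np.arctan2(q[1]-ce[1],q[0]-ce[0])) if q is not None else None
    print(n,l,"nutc",ce,np.array(c2),r,"dir panel",f(l[2]),"nutline",f(l[4]),hexang(c,ce))
E
```

```text
w1 (83, 11, array([596.38890611,  69.31494589]), np.float64(97.88797705613787), array([591.20936136,  43.62186805])) nutc [599.68514163  32.78977927] [599.69128418  33.10482788] 18.589683532714844 dir panel 95.15672294696117 nutline 128.04210007557674 (np.float64(75.5), np.float64(34.98415943941295))
w6 (129, 22, array([596.20706665,  69.53547291]), np.float64(97.55720598401963), array([591.88770972,  44.78963752])) nutc [601.8729016   32.67211248] [601.83312988  32.77742004] 17.93259620666504 dir panel 98.7378851978656 nutline 129.48951174334766 (np.float64(77.75), np.float64(32.17949444493962))
w7 (169, 24, array([596.31843259,  69.42643064]), np.float64(98.14056445346249), array([591.27620321,  43.14077361])) nutc [601.26848245  33.34813457] [601.28564453  33.43088913] 17.845474243164062 dir panel 97.81237382042369 nutline 135.57812484185285 (np.float64(74.0), np.float64(31.980347244938898))
w9 (221, 37, array([596.08539827,  70.40616001]), np.float64(97.92473456228547), array([592.04197672,  44.73891413])) nutc [601.90646287  32.96039269] [602.03881836  32.96477127] 18.255414962768555 dir panel 98.83608884508666 nutline 129.94610088327966 (np.float64(76.5), np.float64(32.26875628748925))
w10 (167, 32, array([596.20267699,  69.86406467]), np.float64(97.89525977127683), array([591.32087758,  43.19519128])) nutc [601.53637182  33.0668724 ] [601.47302246  32.95675659] 17.86432647705078 dir panel 98.2474926741806 nutline 135.24551689429748 (np.float64(75.5), np.float64(32.27629685142212))
```

Call:
move_arm:
  steps:
    - [[-0.1,-0.04,0],[0,0,0.08],0.3]
    - [[-0.215,-0.083,0],[0,0,0.17],0.5]
    - [[-0.215,-0.083,0],[0,0,0.248],0.5]
    - [[-0.215,-0.083,0.05],[0,0,0.248],0.5]
    - [[-0.215,-0.083,0.18],[0,0,0.248],0.5]
    - [[-0.215,-0.083,0.26],[0,0,0.248],0.5]
    - [[-0.215,-0.083,0.289],[0,0,0.248],0.5]
    - [[-0.215,-0.083,0.289],[0,0,0.248],0.5]

```text
time: 23.38
tcp_pos: [656.2, -64.2, 96.7]
tool_rot: [-0.001, 0.552, 0.834, -0.0]
force: [-0.2, -0.4, 1.1]
grip_width: 0.502
grip_force: 0.0
```

Call:
move_arm:
  steps:
    - [[0,0,0],[0,0,0],0.3]
    - [[0,0,0],[0,0,0],0.2]
    - [[0,0,0],[0,0,0],0.1]
    - [[0,0,0],[0,0,0],0]
    - [[0,0,0],[0,0,0],0]
    - [[0,0,0],[0,0,0],0]

```text
time: 24.12
tcp_pos: [657.6, -64.9, 99.1]
tool_rot: [0.001, 0.553, 0.833, 0.0]
force: [-2.4, 0.6, 6.3]
grip_width: 0.254
grip_force: 60.0
```

```bash
cat > arc.py <<'E'
from h import *
import sys
def arc(phis):
    o=robot.get_obs(); T=R.from_quat(o["tool_rot"],scalar_first=True)
    r=T.inv().apply(np.r_[np.array(o["tcp_pos"])[:2]-[601.5,33.1],0])[:2]
    print(o["time"],o["tcp_pos"].round(1),o["force"].round(1),o["moment"].round(2),"r",r.round(1),np.hypot(*r).round(1))
    for f in phis:
        a=np.radians(f); M=np.array([[np.cos(a),-np.sin(a)],[np.sin(a),np.cos(a)]]); d=(M@r-r)/250
        print([[round(d[0],3),round(d[1],3),0],[0,0,round(f/90,3)],0])
arc([float(x) for x in sys.argv[1:]])
E
python3 arc.py 2 4.5 7 9.5 12 14.5 17 19
```

```text
24.125 [657.6 -64.9  99.1] [-2.4  0.6  6.3] [0.1  0.48 0.06] r [-112.1   13.6] 113.0
[[np.float64(-0.002), np.float64(-0.016), 0], [0, 0, 0.022], 0]
[[np.float64(-0.003), np.float64(-0.035), 0], [0, 0, 0.05], 0]
[[np.float64(-0.003), np.float64(-0.055), 0], [0, 0, 0.078], 0]
[[np.float64(-0.003), np.float64(-0.075), 0], [0, 0, 0.106], 0]
[[np.float64(-0.001), np.float64(-0.094), 0], [0, 0, 0.133], 0]
[[np.float64(0.001), np.float64(-0.114), 0], [0, 0, 0.161], 0]
[[np.float64(0.004), np.float64(-0.134), 0], [0, 0, 0.189], 0]
[[np.float64(0.007), np.float64(-0.149), 0], [0, 0, 0.211], 0]
```

Call:
move_arm:
  steps:
    - [[-0.002,-0.016,-0.002],[0,0,0.022],0]
    - [[-0.003,-0.035,-0.002],[0,0,0.05],0]
    - [[-0.003,-0.055,-0.002],[0,0,0.078],0]
    - [[-0.003,-0.075,-0.002],[0,0,0.106],0]
    - [[-0.001,-0.094,-0.002],[0,0,0.133],0]
    - [[0.001,-0.114,-0.002],[0,0,0.161],0]
    - [[0.004,-0.134,-0.002],[0,0,0.189],0]
    - [[0.007,-0.149,-0.002],[0,0,0.211],0]

```text
time: 25.12
tcp_pos: [623.8, -77.9, 99.1]
tool_rot: [0.002, 0.683, 0.73, 0.001]
force: [4.4, 0.4, 1.1]
grip_width: 0.258
grip_force: 59.7
```

```bash
python3 arc.py 2.5 5 7.5 10 12.5 15 17 18.2; python3 -c "
from h import *
o=robot.get_obs(); print(o['tool_rot'],np.degrees(2*np.arctan2(o['tool_rot'][2],o['tool_rot'][1])),o['grip_force'])"
```

```text
25.125 [623.8 -77.9  99.1] [4.4 0.4 1.1] [ 0.12 -0.75  0.49] r [-112.3   14.9] 113.2
[[np.float64(-0.002), np.float64(-0.02), 0], [0, 0, 0.028], 0]
[[np.float64(-0.003), np.float64(-0.039), 0], [0, 0, 0.056], 0]
[[np.float64(-0.004), np.float64(-0.059), 0], [0, 0, 0.083], 0]
[[np.float64(-0.004), np.float64(-0.079), 0], [0, 0, 0.111], 0]
[[np.float64(-0.002), np.float64(-0.099), 0], [0, 0, 0.139], 0]
[[np.float64(-0.0), np.float64(-0.118), 0], [0, 0, 0.167], 0]
[[np.float64(0.002), np.float64(-0.134), 0], [0, 0, 0.189], 0]
[[np.float64(0.004), np.float64(-0.143), 0], [0, 0, 0.202], 0]
[0.00154115 0.68325584 0.73017642 0.00121453] 93.80260784275288 59.73670721054077
```

Call:
move_arm:
  steps:
    - [[-0.002,-0.02,0],[0,0,0.028],0]
    - [[-0.003,-0.039,0],[0,0,0.056],0]
    - [[-0.004,-0.059,0],[0,0,0.083],0]
    - [[-0.004,-0.079,0],[0,0,0.111],0]
    - [[-0.002,-0.099,0],[0,0,0.139],0]
    - [[0,-0.118,0],[0,0,0.167],0]
    - [[0.002,-0.134,0],[0,0,0.189],0]
    - [[0.004,-0.143,0],[0,0,0.202],0]

```text
time: 26.12
tcp_pos: [587.9, -79.3, 99.1]
tool_rot: [0.001, 0.79, 0.613, 0.001]
force: [5.5, 0.6, 0.4]
grip_width: 0.256
grip_force: 59.7
```

Call:
move_arm:
  steps:
    - [[0,0,0],[0,0,0],0]
    - [[0,0,0],[0,0,0],0]

```text
time: 26.38
tcp_pos: [587.7, -79.3, 99.1]
tool_rot: [0.001, 0.79, 0.613, 0.001]
force: [4.6, 0.8, 3.5]
grip_width: 0.26
grip_force: 59.8
```

```bash
python3 - <<'E'
from h import *
import pickle
o=robot.get_obs(); t=o["tcp_pos"]; print(t,o["force"],np.degrees(2*np.arctan2(o['tool_rot'][2],o['tool_rot'][1])),"polar",np.degrees(np.arctan2(t[1]-33.1,t[0]-601.5)),"start -60.2")
for n in("wrist","top"):
    c=cam(n); l=lines(c); ce=(601.5,33.1); print(n,l, np.degrees(np.arctan2(l[2][1]-ce[1],l[2][0]-ce[0])), None if l[4] is None else np.degrees(np.arctan2(l[4][1]-ce[1],l[4][0]-ce[0])))
E
```

```text
[587.67395644 -79.28235589  99.05592705] [4.59761883 0.84144137 3.48123124] 75.67131139331043 polar -97.01367371525811 start -60.2Traceback (most recent call last):
  File "<stdin>", line 5, in <module>
  File "h.py", line 47, in lines
    v,u=np.nonzero(m); P=ray(c,np.c_[u,v],70)[:,:2]; Q=ray(c,np.c_[u,v],85)[:,:2]
                         ~~~^^^^^^^^^^^^^^^^^
  File "h.py", line 14, in ray
    u=cv2.undistortPoints(np.array(px,float).reshape(-1,1,2),np.array(c["camera_matrix"],float),dist(c)).reshape(-1,2)
      ~~~~~~~~~~~~~~~~~~~^^^^^^^^^^^^^^^^^^^^^^^^^^^^^^^^^^^^^^^^^^^^^^^^^^^^^^^^^^^^^^^^^^^^^^^^^^^^^^^
cv2.error: OpenCV(4.12.0) /io/opencv/modules/calib3d/src/undistort.dispatch.cpp:347: error: (-215:Assertion failed) CV_IS_MAT(_src) && CV_IS_MAT(_dst) && (_src->rows == 1 || _src->cols == 1) && (_dst->rows == 1 || _dst->cols == 1) && _src->cols + _src->rows - 1 == _dst->rows + _dst->cols - 1 && (CV_MAT_TYPE(_src->type) == CV_32FC2 || CV_MAT_TYPE(_src->type) == CV_64FC2) && (CV_MAT_TYPE(_dst->type) == CV_32FC2 || CV_MAT_TYPE(_dst->type) == CV_64FC2) in function 'cvUndistortPointsInternal'
```

Call:
move_arm:
  steps:
    - [[0,0,0],[0,0,0],0.5]
    - [[0,0,0],[0,0,0],0.5]
    - [[0,0,0],[0,0,0],0.5]
    - [[0,0,-0.1],[0,0,0],0.5]
    - [[0.05,0,-0.28],[0,0,0],0.5]
    - [[0.2,-0.03,-0.28],[0,0,0],0.5]
    - [[0.3,-0.05,-0.28],[0,0,0],0.5]
    - [[0.3,-0.05,-0.28],[0,0,0],0.5]

```text
time: 27.42
tcp_pos: [592.3, -1.9, 168.0]
tool_rot: [-0.0, 0.789, 0.615, -0.0]
force: [-0.2, -0.6, -0.4]
grip_width: 0.502
grip_force: 0.0
```

```bash
python3 - <<'E'
from h import *
import pickle
print(robot.get_obs()["tcp_pos"])
c=cam("wrist"); pickle.dump(c,open("w12.pkl","wb")); l=lines(c); ce,c2,r=nutc(c)
for q in (ce,c2,(601.5,33.1)): print(q, [np.degrees(np.arctan2(x[1]-q[1],x[0]-q[0])) for x in (l[2],l[4])])
print(l,hexang(c,ce))
# fixed/moving jaw closeness: wrench pose about nut
for off in (0,):
    p=np.array([601.5,33.1,np.radians(98.3)]); gaps(c,p)
E
```

```text
[592.28346213  -1.88686804 168.02642089]
[601.43497872  33.42746095] [np.float64(98.38074541533315), np.float64(99.6921055841061)]
(601.704833984375, 33.38546371459961) [np.float64(98.78515488065713), np.float64(100.75966096459368)]
(601.5, 33.1) [np.float64(98.40630571622141), np.float64(99.72842218188094)]
(166, 28, array([596.06035842,  69.90914836]), np.float64(97.9560987237537), array([599.11026436,  47.03889216])) (np.float64(38.75), np.float64(32.776320959855994))
x 4
[(13.0, 40, 70, 93), (13.5, 40, 70, 92), (14.0, 39, 69, 90), (14.5, 38, 66, 87), (15.0, 38, 62, 80), (15.5, 45, 60, 74), (16.0, 55, 63, 72), (16.5, 65, 69, 74), (17.0, 71, 72, 77), (17.5, 73, 74, 79), (18.0, 73, 75, 79), (18.5, 74, 74, 79), (19.0, 74, 74, 79), (19.5, 73, 74, 79), (20.0, 72, 74, 78), (20.5, 72, 73, 78), (21.0, 72, 73, 78), (21.5, 71, 73, 77)]
[(-13.0, 73, 134, 151), (-13.5, 72, 133, 150), (-14.0, 69, 129, 145), (-14.5, 63, 115, 131), (-15.0, 61, 99, 113), (-15.5, 75, 93, 106), (-16.0, 100, 107, 118), (-16.5, 119, 123, 132), (-17.0, 127, 131, 139), (-17.5, 129, 132, 141), (-18.0, 129, 132, 141), (-
[... 756 characters left out ...]
34, 143)]
x 11
[(13.0, 52, 69, 81), (13.5, 52, 66, 76), (14.0, 48, 58, 66), (14.5, 42, 49, 55), (15.0, 41, 44, 48), (15.5, 45, 47, 50), (16.0, 55, 56, 59), (16.5, 64, 65, 69), (17.0, 71, 72, 76), (17.5, 73, 74, 79), (18.0, 73, 75, 80), (18.5, 73, 76, 80), (19.0, 73, 75, 79), (19.5, 73, 74, 79), (20.0, 73, 74, 78), (20.5, 72, 73, 78), (21.0, 72, 73, 78), (21.5, 72, 73, 78)]
[(-13.0, 61, 103, 114), (-13.5, 62, 98, 108), (-14.0, 63, 93, 103), (-14.5, 66, 88, 98), (-15.0, 72, 89, 98), (-15.5, 91, 101, 110), (-16.0, 112, 117, 126), (-16.5, 126, 130, 138), (-17.0, 131, 134, 143), (-17.5, 132, 135, 143), (-18.0, 131, 134, 143), (-18.5, 131, 134, 143), (-19.0, 132, 134, 143), (-19.5, 132, 134, 144)]
```

```bash
python3 -c "
from rig import robot
print(robot.job_done())"
```

```text
the job is handed in; nothing more can be done
None
```

I handed the job in at about 27 s: the wrench lies flat and snug on the nut, and the nut has been turned about 36° clockwise. The last camera measurement puts the red lines about 1° apart (0.4° to 2°, depending on the method). Press readings on the worm stayed at or below 12 N, and nothing else was handled.

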